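Close up the snap-lock box of turning blanks

ROBOT

A 6-joint arm with a two-finger parallel gripper is mounted at the origin on a cart in front of the work surface, level with it; the furniture and walls round the work are solid. World frame = base frame: x ahead of the robot, y to its left, z up, the work surface at z = 0. Lengths are in m, angles in rad, forces in N, time in s.
With the tool pointing down it reaches from about 0.275 to 0.975 m from the base axis. Payload 8.4 kg.
Tool frame: the origin (TCP) lies on the front face of the gripper's body, between the roots of the fingers; the fingertips stand 88 mm ahead of it and the grasp point (between the pads) lies r.hold_point_z ahead of it (r.hold_point_z is the distance from the TCP to the grasp point, in m); x points along the fingers, z is the direction in which the jaws open and shut, and the axes are right-handed (so a half turn about x gives the same grasp; the last joint's range is limited). The gripper opens to 92 mm and grips with 3 to 60 N. Pads are 20 mm wide; open, the fingers measure 128 mm over their backs; the gripper's body (75 mm by 189 mm) begins 69 mm behind the grasp point.
Start: joints at [-1.297, 0.353, 1.633, -0, 1.155, -0.002], TCP at [0.17, -0.601, 0.303] pointing down, gripper open.
Joint ranges: [-2.63, 2.63], [-0.92, 2.1], [0.06, 2.66], [-1.3, 4.44], [0, 2.69], [-3.02, 3.02]. Speed limits (rad/s): [2.22, 2.22, 2.79, 3.14, 3.14, 3.14].

INTERFACE

Orientations are given as a unit quaternion [w, x, y, z].
In Python, from rig import r, grip, monitor, vision, job gives the robot as it stands. The module is installed in compiled form; this text tells all that it offers. Calls block until the motion is done:
- r.goto(position, orientation): joint-space move of the TCP to a pose.
- r.servo_line(position, frame=None, speed=0.15): straight line of the TCP; frame=None keeps the orientation; speed is the mean speed in m/s.
- r.goto_joints(angles): joint-space move.
- grip(opening, force=None): opening from 0.0 (shut) to 1.0 (fully open); force is the grip in N (None keeps the last); returns when the fingers have stopped.
- r.hold(seconds).
- r.inverse_kinematics(position, orientation): joint angles nearest the present ones, or None.
- monitor.sense(): the state.
- vision.camera(name): name is "scene" or "top" or "wrist"; returns (picture, depth): 400x640x3 uint8, red, green, blue; 400x640 float32, m along the optical axis (not along the pixel's ray), 0 where there is no reading.
- vision.camera_info(name): a dict with "fx", "fy", "cx", "cy" (pixels), "cam_to_world" (4x4, takes a point from camera to world coordinates). Camera axes: x right, y down, z forward; pixel columns grow to the right and rows downward; lengths in m; the calibration is good to about 2 mm. A picture is of the moment at which its call begins: read the wrist's pose just before it. camera_info takes no time and is no camera call; for the wrist camera it gives the pose at the moment of the call.
A pose or a line that the arm cannot do raises r.Unreachable and nothing moves.
- job.job_done(): hands the job in, once; it reports no verdict.
The state is a dict: "t": time; "joint_positions": joint angles; "dq": joint speeds; "joint_efforts": joint torques, N m; "tcp_pos": TCP position; "tcp_rot": TCP orientation; "wrist_force": force on the tool from outside, world axes, zero at the start; "wrist_torque": the same for the moment, N m; "gripper_width": opening from 0.0 (shut) to 1.0 (fully open).
Only numpy, scipy, OpenCV 4.12 (cv2) and the standard library are available. Lean on these libraries where they do the work, as an engineer would, in place of code of your own. Each camera call takes 0.05 s, during which the arm holds its last target. There are 200 camera calls.

TASK

Put the white lid on the grey storage box in the sloping holder, with its four blue clips still standing open, until it sits fully home all round. Then flip all four clips down until each lies shut against the side of the box with its toe hooked under the flange. Leave the other things on the bench where they are.

Things in the scene. Friction and masses are not known exactly. Their poses are not given: they have to be found in the camera images.
- box: Open grey plastic box, 130 (x) x 180 (y) x 62 mm (z), wall 5 mm, fixed in a plywood holder that leans it 25 degrees towards the robot (holder turned up to 12 degrees). Origin: centre of its underside; x up the slope from low edge to high edge, y across, z out of the mouth, square to its floor. Wood blanks lie on its floor. The holder's front strip, 75 mm out in -x, reaches z = 10 mm.
- box_rim (a point): Centre of the box's mouth at rim height (z = 62 mm of the box); axes as the box. Opening 120 (x) x 170 mm (y). A flange 12 mm deep below the rim stands out 8 mm all round: rim 146 x 196 mm outside. With the lid home, lid_grip lies 28 mm above this point along z, within 2 mm sideways, axes parallel (the lid fits either way round).
- lid_grip (a point): Centre of the handle of the loose white lid (320 g), at first flat on the bench. Axes are the lid's: x its short way and across the handle, y along, z out of its top. Handle: blue bar 22 (x) x 100 mm (y), top and underside 13 mm above and below this point; lid's top face 22 mm below, plate 146 x 196 x 5 mm. Under it a round bead, 116 x 166 mm outside, 10 mm deep, drops into the mouth with 2 mm play a side.
- clip_xpos (a joint): Angle (rad) of the blue clip on the lid's +x edge (one of the two long sides, 80 mm wide). 0: straight out in the lid's plane; negative: raised; growing: folding down; about 1.6: shut against the flange, toe under it. Hinge line 77 mm from the lid's middle, 25.5 mm below lid_grip. Clip 46 mm long, 4 mm thick. Stiff hinge (0.04 N m, 1 N at its end), stays where left, no spring. Starts at -0.5 to -0.1.
- tab_xpos (a point): Middle of the finger tab of the clip at the lid's +x edge: on the clip's mid-line, 34 mm from its hinge; it moves with the clip. Axes: x from hinge to free end, y along the hinge, z out of the outer face. The toe, 20 mm from the hinge, sticks out 7 mm on the inner side.
- clip_xneg (a joint): Angle (rad) of the blue clip on the lid's -x edge (one of the two long sides, 80 mm wide). 0: straight out in the lid's plane; negative: raised; growing: folding down; about 1.6: shut against the flange, toe under it. Hinge line 77 mm from the lid's middle, 25.5 mm below lid_grip. Clip 46 mm long, 4 mm thick. Stiff hinge (0.04 N m, 1 N at its end), stays where left, no spring. Starts at -0.5 to -0.1.
- tab_xneg (a point): Middle of the finger tab of the clip at the lid's -x edge: on the clip's mid-line, 34 mm from its hinge; it moves with the clip. Axes: x from hinge to free end, y along the hinge, z out of the outer face. The toe, 20 mm from the hinge, sticks out 7 mm on the inner side.
- clip_ypos (a joint): Angle (rad) of the blue clip on the lid's +y edge (one of the two short ends, 60 mm wide). 0: straight out in the lid's plane; negative: raised; growing: folding down; about 1.6: shut against the flange, toe under it. Hinge line 102 mm from the lid's middle, 25.5 mm below lid_grip. Clip 46 mm long, 4 mm thick. Stiff hinge (0.04 N m, 1 N at its end), stays where left, no spring. Starts at -0.5 to -0.1.
- tab_ypos (a point): Middle of the finger tab of the clip at the lid's +y edge: on the clip's mid-line, 34 mm from its hinge; it moves with the clip. Axes: x from hinge to free end, y along the hinge, z out of the outer face. The toe, 20 mm from the hinge, sticks out 7 mm on the inner side.
- clip_yneg (a joint): Angle (rad) of the blue clip on the lid's -y edge (one of the two short ends, 60 mm wide). 0: straight out in the lid's plane; negative: raised; growing: folding down; about 1.6: shut against the flange, toe under it. Hinge line 102 mm from the lid's middle, 25.5 mm below lid_grip. Clip 46 mm long, 4 mm thick. Stiff hinge (0.04 N m, 1 N at its end), stays where left, no spring. Starts at -0.5 to -0.1.
- tab_yneg (a point): Middle of the finger tab of the clip at the lid's -y edge: on the clip's mid-line, 34 mm from its hinge; it moves with the clip. Axes: x from hinge to free end, y along the hinge, z out of the outer face. The toe, 20 mm from the hinge, sticks out 7 mm on the inner side.
- spare_blank_mid (a point): Centre of a loose pale squared wood blank, 25 x 151 x 25 mm, lying on the bench between box and lid. Bystander.
- tin_mid (a point): Centre of a loose round green wax tin, 77 mm across, 28 mm high, on the bench. Bystander.
- polish_mid (a point): Centre of a loose upright white bottle with black cap and green label, 55 mm across, 128 mm high, at the left of the bench. Bystander.

How it is judged:
By the outcome, as a careful person would: the job done as asked, in the order asked, and still so for the second after the job is handed in, with the robot touching nothing.
It also fails if it takes over 54 s, if anything falls off the work surface, if the arm or the gripper's body presses on something with over 40 N, if the wrist force passes 120 N, or if a joint passes its speed limit or range.

## Working session

There is one attempt and no reset: what is moved stays moved. The work goes in short steps, each a Python script; the robot and the scene stay as the last script left them, time stands still between calls to the robot, and variables do not carry over. Pictures are saved under pics/ and viewed, about 8 in all and at most 12, crops included, and the job is handed in when it is done.

```bash
mkdir -p pics; python3 - <<'E'
from rig import r, grip, monitor, vision, job
import cv2,numpy as np
s=monitor.sense();print(s['t'],s['tcp_pos'],s['tcp_rot'],s['gripper_width'],r.hold_point_z)
for n in("scene","top"):
    p,d=vision.camera(n);cv2.imwrite(f'pics/{n}0.png',p[:,:,::-1]);np.savez(f'{n}0.npz',p=p,d=d,**{k:np.array(v) for k,v in vision.camera_info(n).items()})
    print(n,vision.camera_info(n))
E
```

```text
0.0 [ 0.17007953 -0.60103282  0.30199218] [ 0.56360623  0.42681633  0.56435198 -0.42624252] 1.0001026586120825 0.0694
scene {'fx': 438.16942333299414, 'fy': 438.16942333299414, 'cx': 329.08756458293533, 'cy': 193.73769332929413, 'cam_to_world': array([[-0.56954674, -0.61969769,  0.53999193, -0.12941454],
       [-0.82193916,  0.43394523, -0.36892757,  0.55362866],
       [-0.00570336, -0.65396201, -0.75650589,  1.04291723],
       [ 0.        ,  0.        ,  0.        ,  1.        ]])}
top {'fx': 364.9672549758636, 'fy': 364.9672549758636, 'cx': 323.44840264698405, 'cy': 197.24885284009167, 'cam_to_world': array([[-8.64234370e-03, -9.96087594e-01,  8.79477947e-02,
         4.18165379e-01],
       [-9.99962647e-01,  8.59857220e-03, -8.76540306e-04,
         9.33627493e-02],
       [ 1.16885462e-04, -8.79520850e-02, -9.96124700e-01,
         1.21714275e+00],
       [ 0.00000000e+00,  0.00000000e+00,  0.00000000e+00,
         1.00000000e+00]])}
```

View pics/scene0.png

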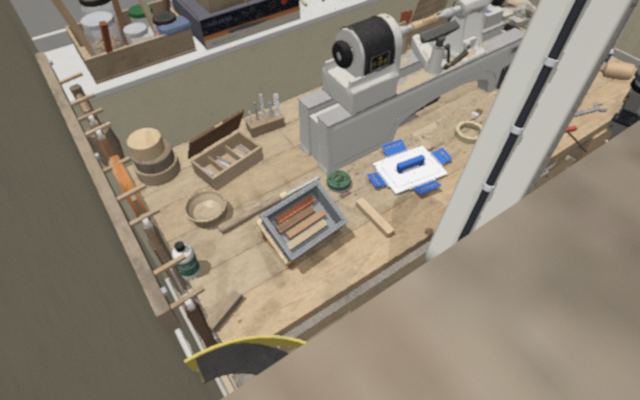

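View pics/top0.png

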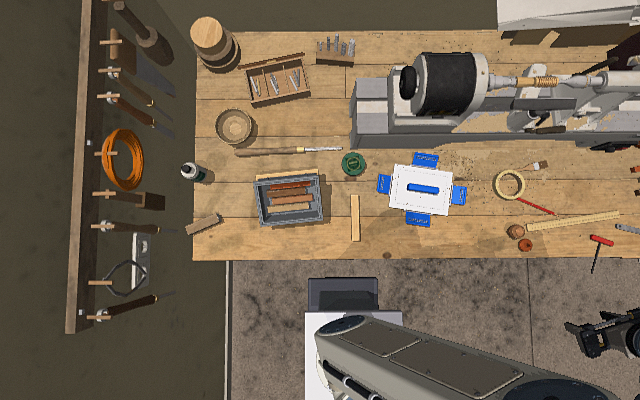

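The scene view shows the box at about (302,220) and the lid at (410,168). The top view shows the box at about (289,199) and the lid at (422,188), with its handle along the image's x, i.e. world y. The spare blank is at (355,217), the tin at (353,163) and the bottle at (195,172).

```bash
cat > h.py <<'E'
import numpy as np,cv2
from scipy.spatial.transform import Rotation as R
def cloud(d,info):
    v,u=np.mgrid[:d.shape[0],:d.shape[1]]
    T=np.array(info['cam_to_world'])
    c=np.stack([(u-info['cx'])/info['fx']*d,(v-info['cy'])/info['fy']*d,d],-1)
    return c@T[:3,:3].T+T[:3,3]
def cast(uv,info,p0,n):
    """rays of pixels onto the plane through p0 with normal n"""
    T=np.array(info['cam_to_world']);uv=np.atleast_2d(uv)
    c=np.c_[(uv[:,0]-info['cx'])/info['fx'],(uv[:,1]-info['cy'])/info['fy'],np.ones(len(uv))]@T[:3,:3].T
    return T[:3,3]+c*(((np.array(p0)-T[:3,3])@n)/(c@n))[:,None]
def masks(p):
    hsv=cv2.cvtColor(p,cv2.COLOR_RGB2HSV)
    return cv2.inRange(hsv,(100,130,60),(125,255,255)),cv2.inRange(hsv,(0,0,190),(180,40,255))
E
python3 - <<'E'
from h import *
z=dict(np.load('top0.npz'));p,d=z['p'],z['d'];P=cloud(d,z)
b,w=masks(p)
for nm,m in(('blue',b),('white',w)):
    m=m.copy();m[:, :360]=0;m[:,480:]=0;m[:145]=0;m[240:]=0
    n,l,st,c=cv2.connectedComponentsWithStats(m)
    for i in range(1,n):
        if st[i,4]>40:
            pts=P[l==i];print(nm,st[i],c[i].round(1),np.median(pts,0).round(4))
            if nm=='white' and st[i,4]>500 or 1:
                uv=np.argwhere(l==i)[:,::-1].astype(float)
                q=cast(uv,z,[0,0,.015 if nm=='white' else .05],np.array([0,0,1.]))
                rc=cv2.minAreaRect((q[:,:2]*1000).astype(np.float32));print('   rect',np.round(rc[0],1),np.round(rc[1],1),round(rc[2],1))
# box: points above bench in box area
sub=P[150:240,235:340];s=(sub[...,2]>.05)
print('box hi', s.sum(), sub[s].min(0),sub[s].max(0))
for v in range(160,236,4):print(v,' '.join('%4d'%(1000*x) for x in P[v,245:336:5,2]))
E
```

```text
blue [412 152  27  16 280] [424.9 159.6] [ 0.6444 -0.2444  0.0253]
   rect [ 641.1 -237.8] [80.2 41.6] 80.6
blue [377 174  14  20 201] [383.6 183.5] [ 0.5664 -0.1078  0.0212]
   rect [ 564.1 -101.3] [39.1 58.9] 81.5
blue [407 183  32  11 204] [422.8 188.2] [ 0.5481 -0.2272  0.0509]
   rect [ 547.9 -226.7] [101.5  21.2] 80.9
blue [451 186  16  19 225] [458.6 194.7] [ 0.5277 -0.352   0.0197]
   rect [ 525.7 -342.3] [44.  58.2] 80.5
blue [406 211  24  16 265] [417.4 218.6] [ 0.4526 -0.2139  0.0245]
   rect [ 449.6 -207.2] [78.8 38.2] 80.7
white [ 389  164   64   52 2334] [420.4 189.5] [ 0.5446 -0.2283  0.0165]
   rect [ 547.6 -229.6] [206.2 154.1] 81.8
box hi 3111 [0.41816538 0.09336275 0.05002991] [0.61124798 0.30348564 1.21714275]
160   -3    0    0    0    0    0    1    0    3    1    0    0    1    1   -1   -1   -4    0    0
164    0    0    1    2    4   -1   -4   -1    1    1    2    1   -1   -2    3   -1    3   -2    2
168    0   -2    0    0    0    0    4    0    1   -2    0    3   -3    1   82    0    3    2   -6
172    4    2    0    1    2    3    1   85   89   90   88   88
[... 820 characters left out ...]
 0    0
208    1    0    0  110   48   69   66   66   67   65   63   63   62   42   41  100   -1   -4    0
212    3   -1    3  105   43   62   42   39   40   39   33   33   40   42   49   94    0    0    0
216   -1    2    0  101   45   44   47   54   58   62   63   66   70   72   82   90    0    0   -1
220   -3    1    0   91   70   70   77   82   87   87   89   90   84   86   86   81    0    0    3
224    0    1    0   90   84   86   87   83   83   -2    0    0   -1    3    0   -1   -4    1    4
228    0    0    0    2   -4   -5    0    1    4    0    3    0    0    5    1    1   -2   -1    3
232   -6   -3   -1   -2    0    0   -3    5    0    0    0   -2    0    2   -3    2    2    1    0
```

```bash
cat >> h.py <<'E'
def rimfit(P,c0,yaw0,p=None):
    """P: cloud; box frame guess. Returns rim centre and rotation with tilt fixed at 25 deg."""
    for it in range(4):
        Rb=(R.from_euler('z',yaw0)*R.from_euler('y',-25,degrees=True)).as_matrix()
        q=(P.reshape(-1,3)-c0)@Rb
        m=(abs(q[:,2])<(.012 if it==0 else .006))&(abs(q[:,0])<.09)&(abs(q[:,1])<.115)
        q=q[m]; dz=np.median(q[:,2])
        A=np.c_[q[:,:2],np.ones(len(q))];co=np.linalg.lstsq(A,q[:,2],rcond=None)[0]
        rc=cv2.minAreaRect((q[:,:2]*1000).astype(np.float32))
        a=rc[2]; a=(a+45)%90-45
        c0=c0+Rb@np.array([rc[0][0]/1000,rc[0][1]/1000,dz])
        # yaw about box z ~ world yaw
        yaw0+=np.radians(a)
        print('fit n',len(q),'rect',np.round(rc[1],1),'ang',round(a,2),'dz',round(dz*1000,2),'slopes deg',np.degrees(co[:2]).round(2),'c',c0.round(4),'yaw',round(np.degrees(yaw0),2))
    return c0,yaw0
def Rbox(yaw): return (R.from_euler('z',yaw)*R.from_euler('y',-25,degrees=True)).as_matrix()
def quat(M): return R.from_matrix(M).as_quat(scalar_first=True)
def tool(xdir,zdir):
    x=xdir/np.linalg.norm(xdir);z=zdir-x*(zdir@x);z/=np.linalg.norm(z)
    return np.c_[x,np.cross(z,x),z]
E
python3 - <<'E'
from h import *
from rig import r,vision,monitor
z=dict(np.load('top0.npz'));P=cloud(z['d'],z)[150:240,240:335]
rimfit(P[P[...,2]<.3],np.array([.52,.18,.115]),0.1)
z2=dict(np.load('scene0.npz'));P2=cloud(z2['d'],z2)[170:275,245:360]
c,y=rimfit(P2[P2[...,2]<.3],np.array([.52,.18,.115]),0.1)
# lathe front edge near lid
P=cloud(z['d'],z);
for u in(400,420,440): print([(v,P[v,u].round(3)[[0,2]].tolist()) for v in range(130,154,3)])
T=vision.camera_info('wrist')['cam_to_world'];s=monitor.sense()
Rt=R.from_quat(s['tcp_rot'],scalar_first=True).as_matrix()
print('cam in tcp',(Rt.T@(T[:3,3]-s['tcp_pos'])).round(4),(Rt.T@T[:3,:3]).round(3).tolist(),vision.camera_info('wrist')['fx'])
Rb=Rbox(y)
for sg in(1,-1):
    print(sg,r.inverse_kinematics(c+Rb[:,2]*.0974,quat(tool(-Rb[:,2],sg*Rb[:,0]))),r.inverse_kinematics(c+Rb[:,2]*.0974,quat(tool(-Rb[:,2],sg*Rb[:,1]))))
    Rl=R.from_euler('z',-9.1,degrees=True).as_matrix();print(r.inverse_kinematics([.548,-.227,.107],quat(tool(-Rl[:,2],sg*Rl[:,0]))))
E
```

```text
fit n 979 rect [192.7 148.2] ang -0.32 dz 4.75 slopes deg [ 0.54 -0.41] c [0.5035 0.1972 0.1134] yaw 5.41
fit n 912 rect [196.6 148.2] ang -0.06 dz 0.31 slopes deg [ 0.04 -0.01] c [0.5032 0.1991 0.1137] yaw 5.35
fit n 911 rect [196.6 148.2] ang -0.01 dz 0.02 slopes deg [0.05 0.01] c [0.5032 0.1991 0.1137] yaw 5.34
fit n 910 rect [196.6 148.2] ang -0.0 dz 0.0 slopes deg [0.04 0.02] c [0.5032 0.1991 0.1137] yaw 5.34
fit n 1127 rect [192.4 146.6] ang -0.09 dz 4.87 slopes deg [-0.53  0.5 ] c [0.502  0.197  0.1128] yaw 5.64
fit n 1155 rect [199.  146.5] ang -0.06 dz 0.21 slopes deg [-0.15 -0.13] c [0.5016 0.2003 0.113 ] yaw 5.58
fit n 1155 rect [199.  146.5] ang -0.01 dz 0.01 slopes deg [-0.15 -0.11] c [0.5016 0.2003 0.113 ] yaw 5.57
fit n 1155 rect [199.  146.5] ang -0.0 dz 0.0 slopes deg [-0.15 -0.1 ] c [0.5016 0.2003 0.113 ] yaw 5.57
[(130, [0.689, 0.233]), (133, [0.689, 0.202]), (136, [0.418, 1.217]), (139, [0.686, 0.144]), (142, [0.685, 0.112]), (145, [0.686, 0.065]), (148, [0.688, 0.014]), (151, [0.68, 0.0])]
[(130, [0.69, 0.227]), (133, [0.688, 0.204]), (136, [0.686, 0.178]), (139,
[... 218 characters left out ...]
.103]), (145, [0.688, 0.051]), (148, [0.69, -0.003]), (151, [0.679, 0.003])]
cam in tcp [-0.0818  0.0709 -0.001 ] [[0.001, -0.259, 0.966], [-0.0, -0.966, -0.259], [1.0, -0.0, -0.001]] 276.6672614512572
1 [ 0.48694996  0.18406138  2.22044512 -0.46540156  0.36585744  0.79482873] [ 0.48694996  0.18406138  2.22044512 -0.46540156  0.36585744 -0.7759676 ]
[-3.95245017e-01  5.50010108e-01  1.83639404e+00 -4.44089210e-16
  7.55188510e-01 -2.36420055e-01]
-1 [ 0.48694996  0.18406138  2.22044512 -0.46540156  0.36585744 -2.34676392] [ 0.48694996  0.18406138  2.22044512 -0.46540156  0.36585744  2.36562506]
[-3.95245017e-01  5.50010108e-01  1.83639404e+00 -4.44089210e-16
  7.55188510e-01  2.90517260e+00]
```

```bash
python3 - <<'E'
from h import *
from rig import r,grip,vision,monitor
c=np.array([.5025,.1995,.1134]);yaw=np.radians(5.45);Rb=Rbox(yaw)
def look(n):
    i=vision.camera_info('wrist');p,d=vision.camera('wrist')
    np.savez(n+'.npz',p=p,d=d,**{k:np.array(v) for k,v in i.items()});cv2.imwrite(f'pics/{n}.png',p[:,:,::-1]);return p,cloud(d,i),i
r.goto(c+Rb[:,2]*.25-Rb[:,1]*.02,quat(tool(-Rb[:,2],Rb[:,0])))
r.hold(.2);p,P,i=look('wbox');rimfit(P[P[...,2]<.25],c,yaw)
Rl=R.from_euler('z',-9.1,degrees=True).as_matrix()
r.goto([.548,-.227,.25],quat(tool(-Rl[:,2],Rl[:,0])))
r.hold(.2);p,P,i=look('wlid')
b,w=masks(p);n,l,st,cc=cv2.connectedComponentsWithStats(b)
for k in range(1,n):
    if st[k,4]>300:
        q=P[l==k];uv=np.argwhere(l==k)[:,::-1].astype(float)
        zz=np.median(q[:,2]);f=cast(uv,i,[0,0,zz],np.array([0,0,1.]))
        rc=cv2.minAreaRect((f[:,:2]*1000).astype(np.float32))
        print(st[k].tolist(),np.median(q,0).round(4),'rect',np.round(rc[0],1),np.round(rc[1],1),round(rc[2],1))
s=monitor.sense();print(s['t'],s['tcp_pos'],s['wrist_force'])
E
```

```text
fit n 6501 rect [196.  146.3] ang -0.0 dz 0.43 slopes deg [-0.03  0.34] c [0.5004 0.2003 0.1129] yaw 5.45
fit n 6061 rect [196.  146.3] ang -0.0 dz 0.08 slopes deg [-0.06  0.09] c [0.5004 0.2003 0.113 ] yaw 5.45
fit n 6058 rect [196.  146.3] ang -0.0 dz 0.0 slopes deg [-0.06  0.09] c [0.5004 0.2003 0.113 ] yaw 5.45
fit n 6057 rect [196.  146.3] ang -0.0 dz 0.0 slopes deg [-0.06  0.09] c [0.5004 0.2003 0.113 ] yaw 5.45
[289, 51, 58, 45, 2292] [ 0.565  -0.1053  0.0206] rect [ 565.2 -104.2] [42.3 58.9] 81.0
[308, 149, 20, 90, 1647] [ 0.546  -0.2228  0.0505] rect [ 545.5 -226.1] [96.7 19.6] 80.6
[209, 156, 44, 69, 2303] [ 0.4498 -0.2097  0.0233] rect [ 447.3 -212.5] [80.3 44.2] 81.0
[383, 156, 43, 70, 2294] [ 0.6409 -0.241   0.0239] rect [ 642.9 -244.1] [81.3 44.2] 80.7
[295, 269, 46, 23, 928] [ 0.5267 -0.3431  0.0176] rect [ 526.7 -345.3] [31.7 58.2] 81.0
5.05 [ 0.54820003 -0.22611812  0.25044337] [-0.451757    0.46808143  0.59010301]
```

View pics/wbox.png

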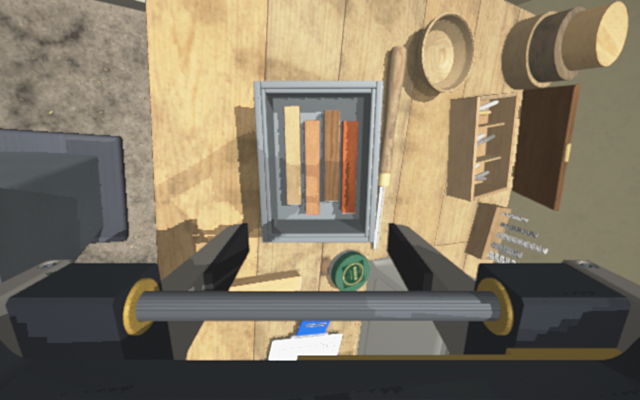

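View pics/wlid.png

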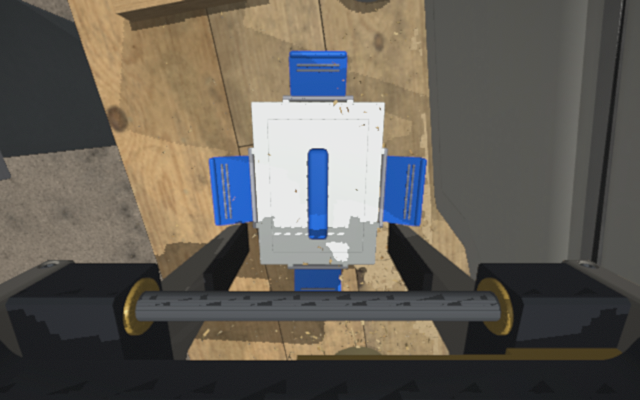

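Wrist views: the box is at (320,160), and a chisel lies behind its high edge at (390,130). The lid handle is at (318,195) with all clips clear. The rim rectangle measures 196x146 as it should. Next: grasp the lid.

```bash
python3 - <<'E'
from h import *
from rig import r,grip,vision,monitor
Rl=R.from_euler('z',-9.1,degrees=True).as_matrix();q=quat(tool(-Rl[:,2],Rl[:,0]))
L=np.array([.546,-.2265,.037]);G=np.array([0,0,.0714])
grip(.6)
r.goto(L+G+[0,0,.05],q); r.servo_line(L+G,speed=.08)
print(monitor.sense()['wrist_force'].round(2))
grip(0,40);s=monitor.sense();print('w',s['gripper_width']*92,s['t'])
r.servo_line(L+G+[0,0,.18],speed=.2)
c=np.array([.5006,.2002,.113]);Rb=Rbox(np.radians(5.45));q=quat(tool(-Rb[:,2],Rb[:,0]))
r.goto(c+Rb[:,2]*(.028+.0714+.07),q)
s=monitor.sense();print(s['t'],s['wrist_force'].round(2),s['gripper_width']*92,(Rb.T@(s['tcp_pos']-c)).round(4))
i=vision.camera_info('wrist');p,d=vision.camera('wrist');cv2.imwrite('pics/held.png',p[:,:,::-1])
np.savez('held.npz',p=p,d=d,**{k:np.array(v) for k,v in i.items()})
# lid white plate in box axes
P=(cloud(d,i)-c)@Rb
b,w=masks(p)
n,l,st,cc=cv2.connectedComponentsWithStats(b)
for k in range(1,n):
    if st[k,4]>300: m=P[l==k];print(st[k].tolist(),np.median(m,0).round(4),m.min(0).round(4),m.max(0).round(4))
E
```

```text
[-0.04  0.36  0.34]
w 21.846370404230683 7.575
10.2167 [ 0.74  0.66 -2.75] 21.561701505186797 [ 0.0005 -0.0004  0.1693]
[262, 0, 112, 71, 6722] [-0.0013  0.1186  0.0808] [-0.0309  0.073   0.0743] [0.0282 0.1358 0.2518]
[298, 168, 41, 123, 4652] [-0.0014  0.0176  0.1119] [-0.0126 -0.0211  0.0856] [0.0114 0.073  0.2518]
[118, 179, 87, 112, 6581] [-0.1006  0.0092  0.0857] [-0.12   -0.0352  0.0754] [-0.0013  0.073   0.2518]
[431, 179, 88, 113, 6665] [0.0971 0.0094 0.0863] [-0.0013 -0.2487 -0.2763] [0.3929 0.073  0.2518]
[301, 321, 34, 11, 331] [-0.0014 -0.0438  0.112 ] [-0.0117 -0.049   0.1088] [0.0083 0.073  0.2518]
```

View pics/held.png

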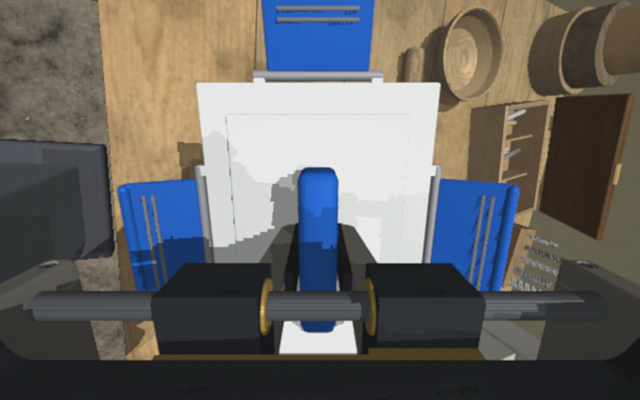

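The lid is held squarely: its far edge is at row 83, level from (197,83) to (440,83), and the handle is at column 318. I'll check the y offset and yaw by casting that edge and the clips' hinge edges.

```bash
python3 - <<'E'
from h import *
z=dict(np.load('held.npz'));p=z['p'];b,w=masks(p)
c=np.array([.5006,.2002,.113]);Rb=Rbox(np.radians(5.45));tz=.1693-.0714
def C(uv,h): return (cast(np.array(uv,float),z,c+Rb[:,2]*h,Rb[:,2])-c)@Rb
# white top edge, left/right edges
g=cv2.inRange(cv2.cvtColor(p,cv2.COLOR_RGB2HSV),(0,0,120),(180,30,255))
T=[(u,np.argmax(g[78:100,u]>0)+78) for u in list(range(205,245,5))+list(range(390,432,5))]
q=C(T,tz-.022);f=np.polyfit(q[:,0],q[:,1],1);print('top edge y',q[:,1].round(4),'yaw',np.degrees(f[0]),'y0',f[1])
rw=list(range(100,160,10))
l=C([(190+np.argmax(g[v,190:240]>0),v) for v in rw],tz-.022);rr=C([(450-np.argmax(g[v,450:400:-1]>0),v) for v in rw],tz-.022)
print(l[:,0].round(4),rr[:,0].round(4),((l+rr)/2)[:,0].mean())
m=b.copy();m[:150]=0;m[:,:290]=0;m[:,345:]=0;ys,xs=np.nonzero(m)
h=C(np.c_[xs,ys],tz+.013);print('handle y',h[:,1].min(),h[:,1].max(),'x',h[:,0].min(),h[:,0].max())
E
```

```text
top edge y [0.096  0.096  0.096  0.096  0.096  0.096  0.096  0.096  0.0959 0.0964
 0.0964 0.0964 0.0964 0.0959 0.0964 0.0964 0.0964] yaw 0.14353084003655064 y0 0.09617253841512022
[-0.0735 -0.0736 -0.0736 -0.0737 -0.0737 -0.0738] [0.0709 0.0709 0.0709 0.071  0.0704 0.0704] -0.0014479725948901984
handle y -0.04869126794317095 0.05075643738808417 x -0.012335577419066488 0.009585580834912712
```

```bash
python3 - <<'E'
from h import *
from rig import r,grip,vision,monitor
c=np.array([.5006,.2002,.113]);Rb=Rbox(np.radians(5.45));q=quat(tool(-Rb[:,2],Rb[:,0]))
c2=c+Rb@np.array([.0014,.0015,0]);G=.028+.0714
r.servo_line(c2+Rb[:,2]*(G+.013),q,speed=.12)
f0=monitor.sense()['wrist_force']
for h in (.008,.005,.003,.0015,.0005,-.0005,-.0015,-.0025,-.0035,-.0045):
    r.servo_line(c2+Rb[:,2]*(G+h),q,speed=.03)
    s=monitor.sense();f=Rb.T@(s['wrist_force']-f0);print(h,f.round(1),(Rb.T@(s['tcp_pos']-c2)*1000).round(1)-[0,0,G*1000],(Rb.T@s['wrist_torque']).round(2))
    if f[2]>12 or np.linalg.norm(f)>25:break
print(s['t'])
E
```

```text
0.008 [-0.8  1.3  0.4] [0.1 0.  8.2] [-0.08  0.37  0.03]
0.005 [-0.3  0.9  0.5] [-0.  0.  5.] [-0.01  0.36  0.08]
0.003 [-1.3  0.2 -0.1] [-0.1 -0.   2.9] [-0.03  0.35  0.05]
0.0015 [0.  0.6 0.3] [-0.  -0.   1.4] [0.01 0.35 0.02]
0.0005 [-1.   0.9  1.1] [-0.  -0.   0.5] [-0.02  0.38  0.05]
-0.0005 [-0.7  0.3 -0.2] [-0.  -0.  -0.5] [-0.01  0.36  0.02]
-0.0015 [-3.  -0.2 10.7] [ 0.1  0.  -1.1] [-0.04  0.66  0.05]
-0.0025 [-5.8  0.3 32.4] [ 0.  -0.  -1.3] [-0.12  1.38  0.05]
12.9583
```

```bash
python3 - <<'E'
from h import *
from rig import r,grip,vision,monitor
c=np.array([.5006,.2002,.113]);Rb=Rbox(np.radians(5.45));q=quat(tool(-Rb[:,2],Rb[:,0]))
c2=c+Rb@np.array([.0014,.0015,0]);G=.028+.0714
r.servo_line(c2+Rb[:,2]*(G-.001),q,speed=.05)
grip(.6)
r.servo_line(c2+Rb[:,2]*(G+.09),q,speed=.2)
i=vision.camera_info('wrist');p,d=vision.camera('wrist');cv2.imwrite('pics/placed.png',p[:,:,::-1])
P=(cloud(d,i)-c)@Rb
g=cv2.inRange(cv2.cvtColor(p,cv2.COLOR_RGB2HSV),(0,0,120),(180,30,255))
m=(g>0)&(abs(P[...,0])<.08)&(P[...,1]<.1)&(P[...,1]>-.03)&(abs(P[...,2]-.006)<.006)
Q=P[m];A=np.c_[Q[:,:2],np.ones(len(Q))];co=np.linalg.lstsq(A,Q[:,2],rcond=None)[0]
print('plate plane: slopes deg',np.degrees(co[:2]).round(2),'z0 mm',co[2]*1000,'n',len(Q),'x',Q[:,0].min(),Q[:,0].max(),'ymax',Q[:,1].max())
b,w=masks(p);n,l,st,cc=cv2.connectedComponentsWithStats(b)
for k in range(1,n):
    if st[k,4]>200:
        m=P[l==k];print(st[k].tolist(),np.median(m,0).round(4),np.percentile(m,2,0).round(4),np.percentile(m,98,0).round(4))
print(monitor.sense()['t'])
E
```

```text
plate plane: slopes deg [-0.07 -0.38] z0 mm 6.582115901430078 n 18359 x -0.07934194075075028 0.07908345154125532 ymax 0.09997245259518196
[283, 34, 70, 55, 3339] [-0.0006  0.1247  0.0112] [-0.0288  0.1057  0.0055] [0.0274 0.1447 0.0188]
[306, 153, 24, 107, 2429] [-0.0006  0.0073  0.041 ] [-0.0106 -0.0432  0.0381] [0.0087 0.0493 0.0425]
[188, 161, 54, 82, 3349] [-0.0982  0.0038  0.014 ] [-0.1177 -0.0365  0.006 ] [-0.0803  0.0392  0.0243]
[395, 161, 53, 82, 3287] [0.0962 0.0037 0.0145] [ 0.0788 -0.0363  0.0061] [0.1152 0.039  0.0252]
[292, 321, 54, 9, 469] [-0.0005 -0.1398  0.0137] [-0.0281 -0.1437  0.0113] [ 0.0271 -0.1353  0.0166]
14.5167
```

View pics/placed.png

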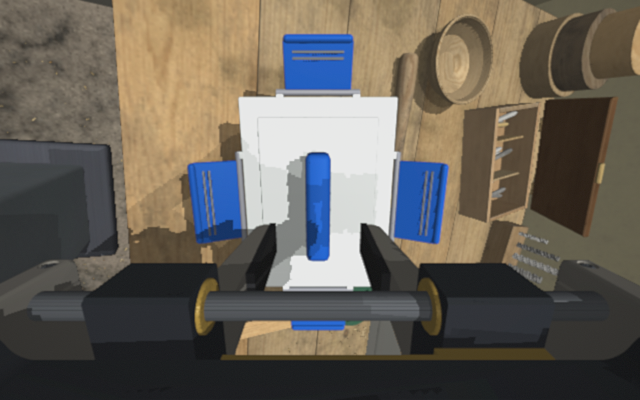

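The lid sits flat: plate face about 6.3 mm above the rim (6.0 expected), slopes under 0.4°. All clips are open, at (318,62), (215,200), (420,200) and (318,325). Next I'll close the +y clip as a trial.

```bash
cat >> h.py <<'E'
C0=np.array([.5006,.2002,.113]);RB=Rbox(np.radians(5.45))
LG=C0+RB@np.array([.0012,.0003,.0275])   # lid_grip in robot frame
def close(r,monitor,out,D,zjaw,s1=.032,vmove=.25):
    """fold a clip: out = unit vector of its edge (box axes), D = hinge distance"""
    q=quat(tool(-RB[:,2],RB@zjaw));up=np.array([0,0,1.])
    W=lambda o,u:LG+RB@(out*(o+.010)+up*(u+.088))
    def pt(th,s,e=0):return W(D+s*np.cos(th)+(.002-e)*np.sin(th),-.0255-s*np.sin(th)+.002*np.cos(th))
    r.goto(W(D+.026,.030),q)
    f0=monitor.sense()['wrist_force']
    r.servo_line(pt(0,.026),q,speed=.1)
    for th in np.linspace(.2,1.57,8): r.servo_line(pt(th,.026+(s1-.026)*th/1.57),q,speed=.08)
    for e in np.arange(0,.008,.001):
        r.servo_line(pt(1.57,s1,e),q,speed=.05)
        f=RB.T@(monitor.sense()['wrist_force']-f0)
        print('e',round(e,4),f.round(1))
        if f@out>6: break
    r.servo_line(W(D+.022,-.0255-s1),q,speed=.12)
    r.servo_line(W(D+.026,.030),q,speed=.25)
    print('t',monitor.sense()['t'])
E
python3 - <<'E'
from h import *
from rig import r,grip,vision,monitor
s=monitor.sense()
grip(0,20)
close(r,monitor,np.array([0,1.,0]),.102,np.array([1.,0,0]))
p,d=vision.camera('scene');i=vision.camera_info('scene');cv2.imwrite('pics/s1.png',cv2.resize(p[130:310,200:440,::-1],None,fx=3,fy=3))
E
```

```text
e 0.0 [0.5 0.6 1.2]
e 0.001 [0.  0.9 0. ]
e 0.002 [ 1.3  3.2 -0.6]
e 0.003 [ 0.1  4.9 -1.3]
e 0.004 [-1.5 10.2 -2.4]
t 20.8083
```

View pics/s1.png

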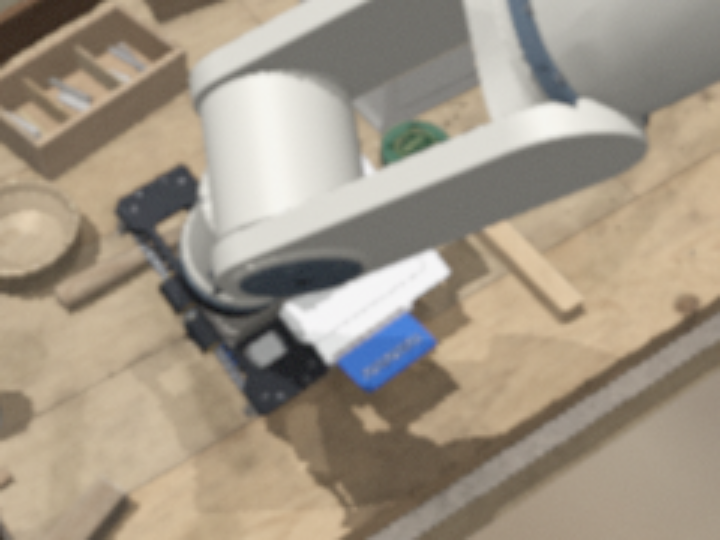

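The arm hides the +y clip, but the force rose to a firm stop at about shut. Next the two long sides.

```bash
python3 - <<'E'
from h import *
from rig import r,grip,vision,monitor
for sg in(-1.,1.):
    close(r,monitor,np.array([sg,0,0]),.077,np.array([0,1.,0]))
close(r,monitor,np.array([0,-1.,0]),.102,np.array([1.,0,0]))
q=quat(tool(-RB[:,2],RB[:,0]))
r.goto(LG+RB@np.array([0,-.03,.20]),q)
i=vision.camera_info('wrist');p,d=vision.camera('wrist');P=(cloud(d,i)-C0)@RB
np.savez('end.npz',p=p,d=d,**{k:np.array(v) for k,v in i.items()})
b,w=masks(p);n,l,st,cc=cv2.connectedComponentsWithStats(b)
for k in range(1,n):
    if st[k,4]>30:
        m=P[l==k];print(st[k].tolist(),np.median(m,0).round(4),np.percentile(m,2,0).round(4),np.percentile(m,98,0).round(4))
cv2.imwrite('pics/end.png',p[:,:,::-1]);print(monitor.sense()['t'])
E
```

```text
e 0.0 [-0.8 -0.7  0.1]
e 0.001 [-2.8 -0.4  1.1]
e 0.002 [-4.2  0.4  2.6]
e 0.003 [-4.3 -0.8  2.7]
e 0.004 [-4.6  0.7  2.8]
e 0.005 [-8.4  1.6  4.7]Traceback (most recent call last):
  File "<stdin>", line 4, in <module>
  File "h.py", line 52, in close
    r.servo_line(W(D+.022,-.0255-s1),q,speed=.12)
    ~~~~~~~~~~~~^^^^^^^^^^^^^^^^^^^^^^^^^^^^^^^^^
rig.Unreachable: the arm cannot follow that straight line within its joint ranges
```

```bash
python3 - <<'E'
from h import *
from rig import r,grip,vision,monitor
out=np.array([-1.,0,0]);up=np.array([0,0,1.]);D=.077
W=lambda o,u:LG+RB@(out*(o+.010)+up*(u+.088))
q=quat(tool(-RB[:,2],RB[:,1]))
s=monitor.sense();print(s['t'],s['joint_positions'].round(2),(RB.T@(s['tcp_pos']-LG)*1000).round(1))
for o,u in((.006,-.0575),(.010,-.0575),(.014,-.0575),(.006,.03),(.01,.03),(.026,.03)):
    j=r.inverse_kinematics(W(D+o,u),q);print(o,u,None if j is None else j.round(2))
for o in(.014,.010,.007,.005):
    try: r.servo_line(W(D+o,-.0575),q,speed=.1);print('ok',o);break
    except r.Unreachable: pass
for o,u in((o,-.01),(o,.03)):
    try: r.servo_line(W(D+o,u),q,speed=.15);print('up',o,u)
    except r.Unreachable as e: print('no',o,u)
s=monitor.sense();print(s['t'],(RB.T@(s['tcp_pos']-LG)*1000).round(1),s['wrist_force'].round(1))
E
```

```text
26.4083 [ 0.56  0.28  2.37 -1.11  0.21 -0.05] [-85.8  -0.4  30.5]
0.006 -0.0575 [ 0.57  0.28  2.39 -1.19  0.21  0.04]
0.01 -0.0575 [ 0.57  0.29  2.39 -1.23  0.21  0.09]
0.014 -0.0575 [ 0.58  0.29  2.4  -1.26  0.21  0.13]
0.006 0.03 [ 0.62  0.03  2.39 -0.58  0.4  -0.54]
0.01 0.03 [ 0.63  0.03  2.4  -0.59  0.4  -0.52]
0.026 0.03 [ 0.65  0.03  2.43 -0.64  0.38 -0.45]
ok 0.014
up 0.014 -0.01
up 0.014 0.03
27.725 [-100.6    0.2  117.7] [-0.1  0.1 -0.2]
```

```bash
sed -i 's/W(D+.022,/W(D+.014,/; s/f@out>6/f@out>4/' h.py; python3 - <<'E'
from h import *
from rig import r,grip,vision,monitor
close(r,monitor,np.array([1.,0,0]),.077,np.array([0,1.,0]))
close(r,monitor,np.array([0,-1.,0]),.102,np.array([1.,0,0]))
q=quat(tool(-RB[:,2],RB[:,0]))
r.goto(LG+RB@np.array([0,-.03,.20]),q)
i=vision.camera_info('wrist');p,d=vision.camera('wrist');P=(cloud(d,i)-C0)@RB
np.savez('end.npz',p=p,d=d,**{k:np.array(v) for k,v in i.items()})
b,w=masks(p);n,l,st,cc=cv2.connectedComponentsWithStats(b)
for k in range(1,n):
    if st[k,4]>30:
        m=P[l==k];print(st[k].tolist(),np.median(m,0).round(4),np.percentile(m,2,0).round(4),np.percentile(m,98,0).round(4))
cv2.imwrite('pics/end.png',p[:,:,::-1]);print(monitor.sense()['t'])
E
```

```text
e 0.0 [-0.8 -1.   0.2]
e 0.001 [ 0.3 -0.1  1.1]
e 0.002 [ 3.3 -2.6 -2.4]
e 0.003 [ 7.2 -2.3 -3.4]
t 33.05
e 0.0 [-1.6  0.8 -0.3]
e 0.001 [-1.1 -1.5  1. ]
e 0.002 [-0.4 -7.1  3.2]
t 38.3083
[308, 116, 21, 98, 1993] [-0.002   0.0066  0.041 ] [-0.0117 -0.0422  0.0387] [0.0075 0.0487 0.0426]
38.9583
```

View pics/end.png

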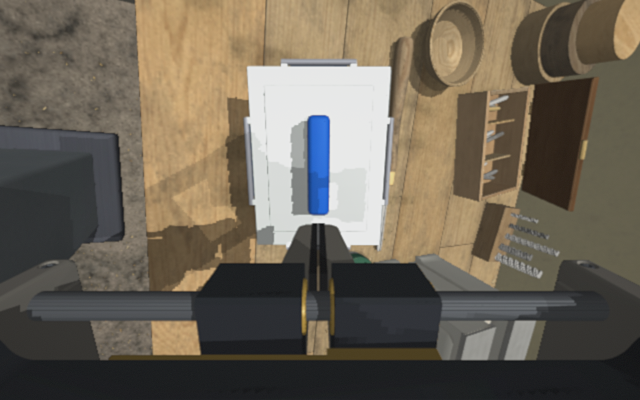

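All four clips are down in the view from above: only the hinge bars show, at (318,63), (249,160) and (389,160). The lid has crept to about -2 mm downslope, so I'll nudge it back up via the low-side clip, then look at the +x and -y faces.

```bash
python3 - <<'E'
from h import *
from rig import r,grip,vision,monitor
out=np.array([-1.,0,0]);up=np.array([0,0,1.]);D=.077
W=lambda o,u:LG+RB@(out*(o+.010)+up*(u+.088))
q=quat(tool(-RB[:,2],RB[:,1]))
r.goto(W(D+.014,.03),q);f0=monitor.sense()['wrist_force']
r.servo_line(W(D+.014,-.0525),q,speed=.15)
for e in(0,.001,.0025):
    r.servo_line(W(D+.002-e,-.0525),q,speed=.04)
    f=RB.T@(monitor.sense()['wrist_force']-f0);print(e,f.round(1))
r.servo_line(W(D+.010,-.0525),q,speed=.06)
r.servo_line(W(D+.014,.03),q,speed=.25)
print(monitor.sense()['t'])
r.goto(LG+RB@np.array([.10,-.14,.17]),quat(tool(-RB[:,2],-RB[:,0])))
i=vision.camera_info('wrist');p,d=vision.camera('wrist');P=(cloud(d,i)-C0)@RB
b,w=masks(p);n,l,st,cc=cv2.connectedComponentsWithStats(b)
for k in range(1,n):
    if st[k,4]>40:
        m=P[l==k];print(st[k].tolist(),np.median(m,0).round(4),np.percentile(m,2,0).round(4),np.percentile(m,98,0).round(4))
p2,d2=vision.camera('scene')
cv2.imwrite('pics/fin.png',np.vstack([p[:,:,::-1][:300],cv2.resize(p2[150:280,230:400,::-1],(392,300))[:, :].copy() if 0 else cv2.copyMakeBorder(cv2.resize(p2[160:280,230:390,::-1],(400,300)),0,0,0,240,0)]))
print(monitor.sense()['t'])
E
```

```text
0 [-0.7  0.5 -0. ]
0.001 [0.1 0.3 0.3]
0.0025 [-3.6 -0.4  2.6]
42.9Traceback (most recent call last):
  File "<stdin>", line 14, in <module>
rig.Unreachable: the arm cannot take that pose within its joint ranges
```

```bash
python3 - <<'E'
from h import *
from rig import r,grip,vision,monitor
dn=np.array([0,0,-1.])
done=False
for pos in([.10,-.14,.17],[.05,-.14,.17],[.0,-.14,.17]):
    for xd in(-RB[:,2],dn):
        for a in(-180,180,-135,135,-110):
            zd=RB@R.from_euler('z',a,degrees=True).apply([1.,0,0])
            j=r.inverse_kinematics(LG+RB@np.array(pos),quat(tool(xd,zd)))
            if j is not None and not done: print(pos,xd.round(2),a,j.round(2)); done=True; J=j
if done: r.goto_joints(J)
else: r.goto(LG+RB@np.array([0,-.14,.2]),quat(tool(-RB[:,2],RB[:,0])))
i=vision.camera_info('wrist');p,d=vision.camera('wrist');P=(cloud(d,i)-C0)@RB
b,w=masks(p);n,l,st,cc=cv2.connectedComponentsWithStats(b)
for k in range(1,n):
    if st[k,4]>40:
        m=P[l==k];print(st[k].tolist(),np.median(m,0).round(4),np.percentile(m,2,0).round(4),np.percentile(m,98,0).round(4))
p2,d2=vision.camera('scene')
cv2.imwrite('pics/fin.png',np.vstack([p[:,:,::-1][:300],cv2.copyMakeBorder(cv2.resize(p2[160:280,230:390,::-1],(400,300)),0,0,0,240,0)]))
print(monitor.sense()['t'])
E
```

```text
[0.1, -0.14, 0.17] [ 0.42  0.04 -0.91] -135 [ 0.12  0.    2.05 -0.02  0.65  2.39]
[260, 254, 12, 10, 64] [ 0.08   -0.0341 -0.0335] [ 0.0781 -0.15   -0.0384] [ 0.1335 -0.02    0.204 ]
[307, 321, 20, 32, 452] [ 0.0022 -0.0414  0.0405] [-0.0063 -0.0482  0.0269] [ 0.0126 -0.0225  0.043 ]
45.4583
```

View pics/fin.png

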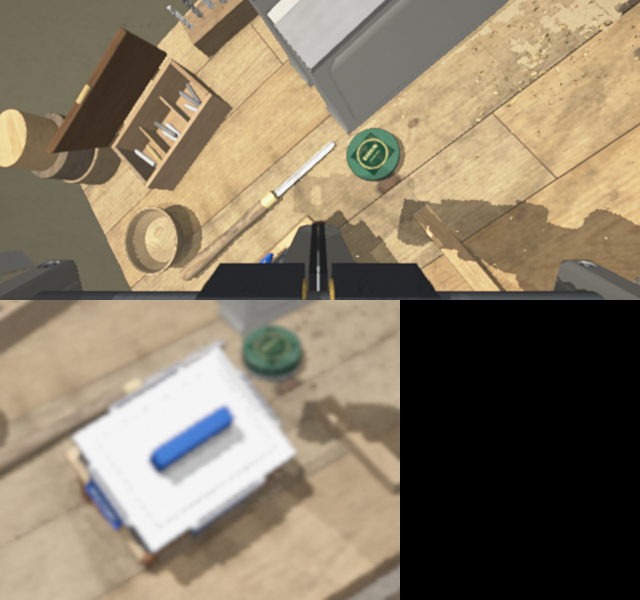

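The lower half (scene camera) shows the lid flat on the box, with the +y clip (103,505) and -x clip (225,515) flat against its sides. The wrist view points away, but it puts the +x clip's tab at x=80, z=-33 mm, i.e. shut. One last numeric check of the lid's seat and the -y side from the fixed cameras.

```bash
python3 - <<'E'
from h import *
from rig import vision,monitor
for n,c in(('scene',[.5016,.2003,.113]),('top',[.5032,.1991,.1137])):
    i=vision.camera_info(n);p,d=vision.camera(n);P=(cloud(d,i)-np.array(c))@RB
    b,w=masks(p)
    m=(abs(P[...,2]-.006)<.006)&(abs(P[...,0])<.09)&(abs(P[...,1])<.12)&(cv2.inRange(cv2.cvtColor(p,cv2.COLOR_RGB2HSV),(0,0,140),(180,45,255))>0)
    Q=P[m];co=np.linalg.lstsq(np.c_[Q[:,:2],np.ones(len(Q))],Q[:,2],rcond=None)[0]
    rc=cv2.minAreaRect((Q[:,:2]*1000).astype(np.float32))
    print(n,'plate',len(Q),np.round(rc[0],1),np.round(rc[1],1),round(rc[2],2),'z0',(co[2]*1000).round(2),'slopes',np.degrees(co[:2]).round(2))
    k,l,st,cc=cv2.connectedComponentsWithStats(b)
    for j in range(1,k):
        q=P[l==j]
        if st[j,4]>8 and np.linalg.norm(np.median(q,0))<.2: print('  blue',st[j].tolist(),(np.median(q,0)*1000).round(1),(q.min(0)*1000).round(),(q.max(0)*1000).round())
    cv2.imwrite(f'pics/{n}_f.png',cv2.resize(p[150:240,235:340,::-1],None,fx=5,fy=5))
print(monitor.sense()['t'])
E
```

```text
scene plate 3664 [0.7 2.2] [211.4 159.4] 89.76 z0 6.29 slopes [-0.09 -0.  ]
  blue [291, 204, 31, 24, 242] [-1.3 10.6 41. ] [-146.  -39.   21.] [   8.  412. 1094.]
top plate 2458 [1.8 3.4] [159.4 205.3] 0.16 z0 6.45 slopes [-0.05 -0.09]
  blue [272, 172, 27, 6, 64] [ 79.8   1.1 -21. ] [ 78. -38. -41.] [81. 40. -8.]
  blue [271, 198, 34, 13, 273] [ 6.6  0.8 39.9] [ -8. -48.   6.] [13. 49. 46.]
45.5583
```

View pics/top_f.png

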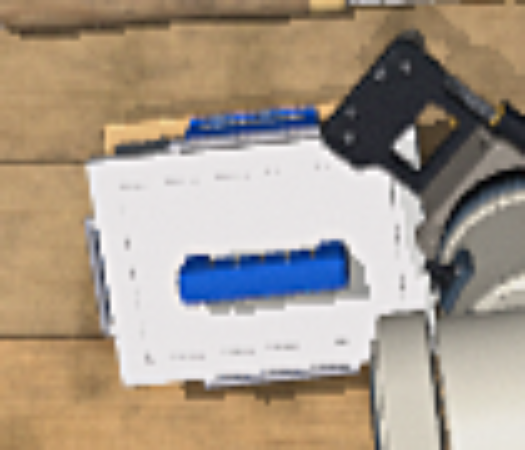

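The top view shows the +x clip (250,122) standing vertical against the side, x=79.8 mm, with the lid flat and near centre. The arm hides the -y clip, so I'll take one quick wrist measurement of it and then hand in if it is shut.

```bash
python3 - <<'E'
from h import *
from rig import r,vision,monitor,job
r.goto(LG+RB@np.array([0,-.24,.17]),quat(tool(-RB[:,2],RB[:,0])))
i=vision.camera_info('wrist');p,d=vision.camera('wrist');P=(cloud(d,i)-C0)@RB
b,w=masks(p);k,l,st,cc=cv2.connectedComponentsWithStats(b);ok=False
for j in range(1,k):
    q=P[l==j]*1000
    if st[j,4]>30:
        print(st[j].tolist(),np.median(q,0).round(1),np.percentile(q,5,0).round(),np.percentile(q,95,0).round())
        m=np.median(q,0); ok|=abs(m[1]+104)<4 and m[2]<-8
print(ok,monitor.sense()['t'],monitor.sense()['wrist_force'].round(1))
if ok: job.job_done()
E
```

```text
[289, 52, 61, 10, 379] [   0.5 -101.8  -17.5] [ -25. -103.  -38.] [  27. -101.   -4.]
True 48.0 [-0.4 -0.3  0.2]
the job is handed in; nothing more can be done
```

The lid is home on the box, all four clips are shut, and I handed the job in at 48.0 s of the 54 s. No verdict came back.

I seated the lid with the clips open, then folded each clip down with the closed fingertips until it met a firm stop (7–10 N).

What the last checks showed:
- **Lid seat:** both fixed cameras show the plate 6.3–6.5 mm above the rim (6.0 expected), with slopes under 0.1°.
- **Lid sideways:** the clip pushes shifted it to about 2 mm down the slope, right at the limit, so I nudged it back up. Readings after the nudge disagree. In x, the plate reads about +0.7 (scene) and +1.8 mm (top), while the handle reads about −1.3 mm in the scene view. In y, the plate reads +2.2 and +3.4 mm. The plate rectangle came out larger than the real plate and the arm hid part of it, so I discounted these. The wrist view at the end put the -y clip's middle at x = 0.5 mm, which suggests the lid is about centred.
- **Clips:** the +x and -y clips measured upright against the sides. The +y and -x clips looked flat in the scene camera. No view shows a toe hooked under the flange; that rests on the clip positions and the firm stops.
- **Hiccups:** two moves were refused as unreachable, including a back-off after the -x clip. I took other moves instead, and nothing was disturbed.
- **Other things on the bench:** I never moved near them, but I did not re-measure them at the end. The tin and spare blank appear in place in the last pictures; the bottle was not checked.

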